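# Clamp a tube in the pipe vise with its removable crank

### The job

The steel tube lies loose in the pipe vise. Fit the crank over the square end of the vise's screw without forcing it, wind it clockwise until the upper jaw grips the tube firmly but does not crush it, then lift the crank off and lay it flat on the bench top, off the vise's board, so that it is out of the way of the file. Leave the tube in the vise and the file, marker and tape measure where they are.

Things in the scene. Friction and masses are not known exactly. Their poses are not given: they have to be found in the camera images.
- pipe_vise: Dark teal cast yoke pipe vise, bolted on a plywood board 140 x 190 x 18 mm that does not move. Origin: centre of the board's underside, on the bench top; z up, x along the tube, y across it. Two uprights at y = +-50 mm carry a crosshead. The lower V holds the tube; the crank's grip swings freely above everything on the vise.
- vise_boss (a point): On the vise's z axis, top of the crosshead's boss, 160 mm up. The vertical steel screw comes out here: a round shoulder 25 mm across, above it a 14 mm square, 30.5 mm long, its last 5 mm chamfered to 9 mm square. The square's angle about z is arbitrary and not reported: feel or look. Clockwise from above lowers screw and jaw, 6 mm a turn; the screw stays where it is left.
- jaw: Upper V-jaw, hung in guides on the uprights, pushed down by the screw and lifted by springs. Origin: on the screw's axis, at the jaw's contact with the tube's top; starts 4 to 8 mm above the tube (0.7 to 1.3 turns), touches it 81 mm above the vise's origin. The screw's shoulder is always 90 mm, the tip of its square 120.5 mm above the jaw's origin.
- jaw_bite (a point): Same point as the jaw's origin. The bite as felt at the crank's grip while it is being turned (the push dies away when the hand stops): about 1 N when free; after contact it grows by 1 N for each 6 to 8 N of jaw force, 30 to 45 N of jaw force per radian. A firm bite is a push of 9 to 12 N, 55 to 100 N of jaw force; below 45 N the tube is loose, above 120 N it is crushed.
- crank: Loose dark steel crank, 0.2 to 0.4 kg, lying flat. Origin: centre of the hub's underside; z up, x along the arm to the grip. Hub 30 x 30 x 36 mm high, sides along x and y, with a 15.5 mm square through hole, sides along x and y too. Arm 19 mm wide, 9 mm thick, flush with the underside. Take the hub from above, across the arm.
- crank_socket (a point): Centre of the square hole at the underside of the crank's hub (same as the crank's origin). The hole drops over the screw's square only within about 6 degrees of one of four positions and 1 mm of its axis; fully home, it rests on the screw's shoulder.
- crank_knob (a point): Point on the axis of the crank's black upright grip, 39.5 mm above the crank's underside and 75 mm from the hub's axis. The grip is 24 mm across, 11 to 61 mm above the underside, and revolves freely on the arm, so a hand may circle without turning.
- pipe: Steel tube to be clamped, 25 mm outside, 130 mm long, lying in the lower V along the vise's x. Origin: middle of the tube at its underside, 56 mm above the vise's origin.
- tape_measure: Yellow tape measure, 36 x 84 x 62 mm, standing on the bench; origin at the centre of its underside. Not to be disturbed.
- flat_file: Flat file with orange handle, 25 x 243 x 27 mm, long axis y; origin at the centre of its underside. Not to be disturbed.
- marker: Blue and white marker pen, 16 x 132 x 16 mm, long axis y; origin at the centre of its underside. Not to be disturbed.

How it is judged:
On the way, in this order (a step that is already met when the one before it is completed fails the run):
1. the crank is fully down on the square of the screw (z of crank_socket in the frame of jaw between 0.085 and 0.0935 m and horizontal distance between crank_socket and jaw below 0.004 m), for 0.2 s.
2. turned by the crank, the jaw grips the tube with more than 45 N (contact force between jaw and pipe above 45 N and horizontal distance between crank_socket and jaw below 0.004 m and z of crank_socket in the frame of jaw below 0.11 m), for 0.2 s.
At the end, for the whole second after the job is handed in: The jaw holds the tube with 45 to 120 N; the tube lies in the lower V within 15 mm of its start; the crank is off the screw, flat on the bench top (underside under 8 mm up, tilt under 0.1 rad), at rest; file, marker and tape measure within 20 mm of their starts (contact force between jaw and pipe above 45 N and z of pipe in the frame of pipe_vise between 0.05 and 0.06 m and distance of pipe from where it was at the start of the episode below 0.015 m and height (world z) of crank below 0.008 m and angle between crank's own z axis and vertical below 0.1 rad and linear speed of crank below 0.02 m/s); the robot touches nothing.
It fails at once if the jaw crushes the tube (more than 120 N) (contact force between jaw and pipe above 120 N).
It fails at once if the crank is forced against the vise (more than 45 N) while it is not fully on the square (contact force between crank and pipe_vise above 45 N and not (z of crank_socket in the frame of jaw below 0.0955 m and horizontal distance between crank_socket and jaw below 0.004 m)).
It fails at once if the file, the marker or the tape measure is shifted by more than 20 mm (distance of any of flat_file, marker, tape_measure from where it was at the start of the episode above 0.02 m).
It also fails if it takes over 72 s, if anything falls off the work surface, if the arm or the gripper's body presses on something with over 40 N, if the wrist force passes 120 N, or if a joint passes its speed limit or range.

### The arm

A 6-joint arm with a two-finger parallel gripper is mounted at the origin on a cart in front of the work surface, level with it; the furniture and walls round the work are solid. World frame = base frame: x ahead of the robot, y to its left, z up, the work surface at z = 0. Lengths are in m, angles in rad, forces in N, time in s.
With the tool pointing down it reaches from about 0.35 to 0.775 m from the base axis. Payload 5.5 kg.
Tool frame: the origin (TCP) lies midway between the tips of the shut fingers; the grasp point (between the pads) lies 19 mm behind it; y points along the fingers, x is the direction in which the jaws open and shut, and the axes are right-handed (so a half turn about y gives the same grasp; the last joint's range is limited). The gripper opens to 85 mm and grips with 20 to 120 N. Pads are 22 mm wide; open, the fingers measure 114 mm over their backs; the gripper's body (76 mm by 85 mm) begins 54 mm behind the grasp point. The pads swing forward as they close: fully open they stand 13 mm farther back than shut.
Start: joints at [-1.443, 0.313, 0.046, 1.304, 0, 1.431], TCP at [0.152, -0.555, 0.231] pointing down, gripper open.
Joint ranges: [-2.76, 2.76], [-0.86, 1.69], [-1.03, 1.26], [-2.2, 2.34], [-1.47, 1.5], [-3.14, 3.14]. Speed limits (rad/s): [2.57, 2.57, 3.14, 3.14, 3.14, 3.14].

### API

Orientations are given as a 3x3 rotation matrix whose columns are the frame's x, y, z axes.
In Python, from station import env gives the robot as it stands.
- The arm moves only by the tool servo_tool, never from a script. Its argument "targets" is a list of rows, each a list of 4 numbers: the shift along the tool's x, y, z scaled (see below), then the turn about the tool's y scaled (see below). In form: [[tx, ty, tz, spin], ...]. A call has 1 to 12 rows; each row is the pose to reach, as a shift and turn from the pose commanded when the call began, along the tool's axes at that moment, turning the shorter way round; what a row does not reach only later rows make up. The controller multiplies each number of a shift by 40 cm and each number of a turn by 180 degrees. A row lasts 1/8 s, in which the tool goes at most 62.5 mm and 10.7 degrees, less where a joint would pass 70% of its speed; a pose out of reach is approached as far as the arm can. A call with a number of a shift or a turn outside -1 to 1 is refused whole. A call with a gripper value outside its range is refused whole. "grip" is the closure, from -1 (fully open) to 1 (shut), so that 0 is half open, set as the call begins (left out, the last holds). The fingers move at their own pace and stop on an object; "squeeze" is the grip in N (left out, the last holds). Time passes only in rows, so rows that repeat a pose let the fingers close. It gives the time, the measured TCP pose, the force and the opening at its end, in the units of the state.
- env.observe(): the state, without advancing time (a new reading comes with each control period).
- env.capture(name): name is "scene" or "top" or "wrist"; returns a dict with "color" (480x640x3 uint8, blue, green, red), "K" (3x3 intrinsics, pixels), "xyz" and "attitude" of the camera in the world. Camera axes: x right, y down, z forward; pixel columns grow to the right and rows downward; lengths in m; the calibration is good to about 2 mm. The wrist camera is an equidistant fisheye: a pixel r from the principal point sees the ray r / f radians off the axis. A picture is of the moment at which its call begins. There is no depth.
- env.hand_in(): hands the job in, once; it reports no verdict.
The state is a dict: "clock": time; "joint_pos": joint angles; "qvel": joint speeds; "tau": joint torques, N m; "position": TCP position; "tool_rot": TCP orientation; "contact_force": force on the tool from outside, world axes, zero at the start; "ft_torque": the same for the moment, N m; "grip_width": opening from 0.0 (shut) to 1.0 (fully open).
Only numpy, scipy, OpenCV 4.12 (cv2) and the standard library are available. Lean on these libraries where they do the work, as an engineer would, in place of code of your own. Each camera call takes 0.05 s, during which the arm holds its last target.

## Working session

There is one attempt and no reset: what is moved stays moved. The work goes in short steps, Python scripts to look and compute and a tool call to move; the robot and the scene stay as the last step left them, time stands still between calls to the robot, and variables do not carry over. Pictures are saved under pics/ and viewed, and the job is handed in when it is done.

Besides the shell and the picture viewer there is one more tool, called after ">>>" as name(argument=value, ...) on one line, values as JSON. servo_tool: Moves the arm, as the interface text tells. Its arguments: {"type":"object","properties":{"targets":{"type":"array","items":{"type":"array","items":{"type":"number","minimum":-1,"maximum":1}}},"grip":{"type":"number"},"squeeze":{"type":"number"}},"required":["targets"]}

```bash
ls; mkdir -p pics; python3 - <<'E'
from station import env
import cv2,numpy as np
s=env.observe(); print({k:np.round(v,3).tolist() for k,v in s.items()})
for n in ["scene","top","wrist"]:
    c=env.capture(n); cv2.imwrite(f"pics/{n}0.png",c["color"]); print(n,np.round(c["K"],1).tolist(),np.round(c["xyz"],4),np.round(c["attitude"],4).tolist())
E
```

```text
pics
{'clock': 0.0, 'joint_pos': [-1.443, 0.314, 0.045, 1.304, 0.0, 1.431], 'qvel': [-0.0, -0.002, -0.001, -0.001, 0.001, 0.001], 'tau': [-0.0, -48.064, 29.853, 0.02, -0.0, 0.0], 'position': [0.152, -0.554, 0.23], 'tool_rot': [[0.265, -0.0, 0.964], [-0.964, 0.002, 0.265], [-0.002, -1.0, 0.0]], 'contact_force': [0.558, 0.203, 0.843], 'ft_torque': [0.024, -0.015, 0.023], 'grip_width': 1.006}
scene [[612.1, 0.0, 324.0], [0.0, 612.1, 242.9], [0.0, 0.0, 1.0]] [-0.4535 -0.53    0.901 ] [[0.5045, -0.4926, 0.7091], [-0.8633, -0.2953, 0.4092], [0.0078, -0.8186, -0.5743]]
top [[585.0, 0.0, 319.8], [0.0, 585.0, 248.5], [0.0, 0.0, 1.0]] [0.3019 0.0361 1.3101] [[-0.0091, -0.9903, 0.1386], [-0.9998, 0.0064, -0.0201], [0.0191, -0.1387, -0.9901]]
wrist [[371.6, 0.0, 319.6], [0.0, 371.6, 237.4], [0.0, 0.0, 1.0]] [ 0.2169 -0.5362  0.3733] [[0.2643, -0.9288, -0.2598], [-0.9644, -0.255, -0.0696], [-0.0016, 0.2689, -0.9632]]
```

View pics/scene0.png

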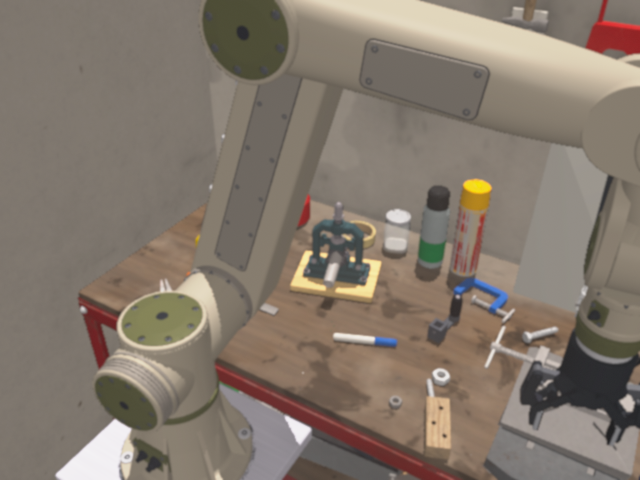

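View pics/top0.png

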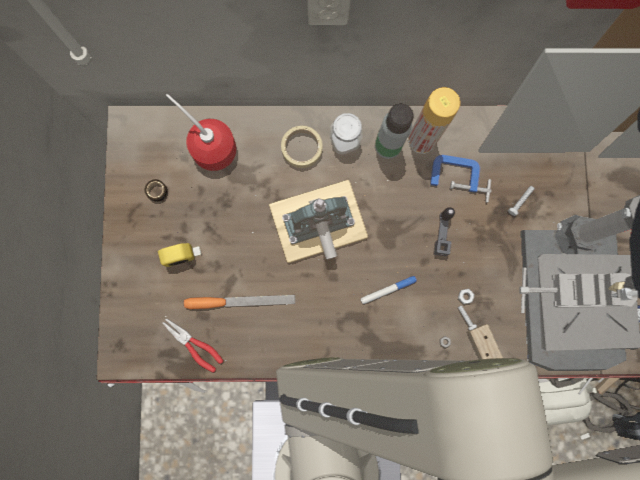

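View pics/wrist0.png

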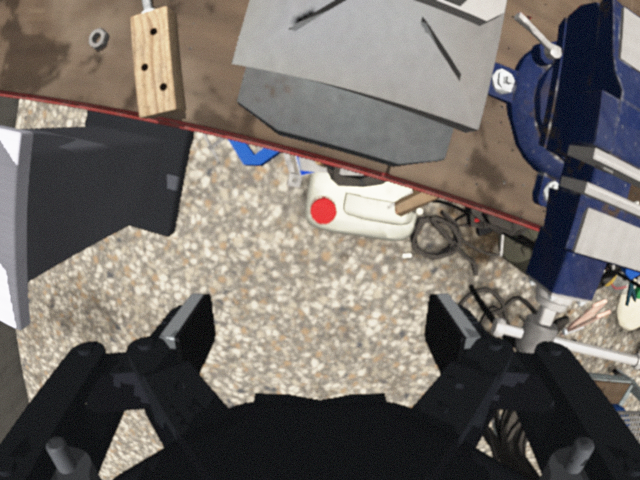

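The top view shows the crank's hub near (443,247) with its grip at (448,213). The vise's screw is near (320,205). Next I'll zoom in on both.

```bash
cat > h.py <<'E'
from station import env
import cv2,numpy as np
def ray(c,u,v,fish=False):
    K=c["K"];x=(u-K[0,2])/K[0,0];y=(v-K[1,2])/K[1,1]
    if fish:
        r=np.hypot(x,y); d=np.array([np.sin(r)*x/max(r,1e-9),np.sin(r)*y/max(r,1e-9),np.cos(r)])
    else: d=np.array([x,y,1.])
    return np.asarray(c["attitude"])@d
def at(c,u,v,z,fish=False):
    d=ray(c,u,v,fish);o=np.asarray(c["xyz"]);return o+d*(z-o[2])/d[2]
def proj(c,p,fish=False):
    q=np.asarray(c["attitude"]).T@(np.asarray(p)-c["xyz"]);K=c["K"]
    if fish:
        r=np.hypot(q[0],q[1]);t=np.arctan2(r,q[2]);x,y=q[0]/r*t,q[1]/r*t
    else:x,y=q[0]/q[2],q[1]/q[2]
    return K[0,0]*x+K[0,2],K[1,1]*y+K[1,2]
def crop(im,u0,v0,u1,v1,s,name):
    o=cv2.resize(im[v0:v1,u0:u1],None,fx=s,fy=s,interpolation=cv2.INTER_CUBIC);cv2.imwrite("pics/"+name,o)
E
python3 - <<'E'
from h import *
c=env.capture("top")
a=c["color"]
A=cv2.resize(a[195:265,415:475],None,fx=8,fy=8,interpolation=cv2.INTER_CUBIC)
B=cv2.resize(a[180:265,265:375][:, :],None,fx=6,fy=6,interpolation=cv2.INTER_CUBIC)
cv2.imwrite("pics/cr.png",A);cv2.imwrite("pics/vi.png",B)
s=env.capture("scene");crop(s["color"],270,190,470,360,4,"sc.png")
E
```

```text
(no output)
```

View pics/cr.png

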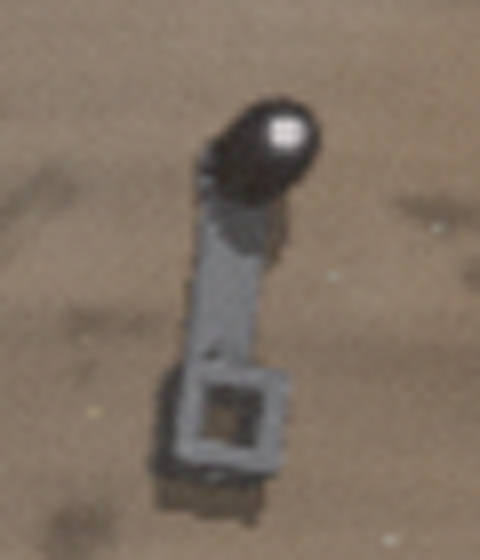

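View pics/vi.png

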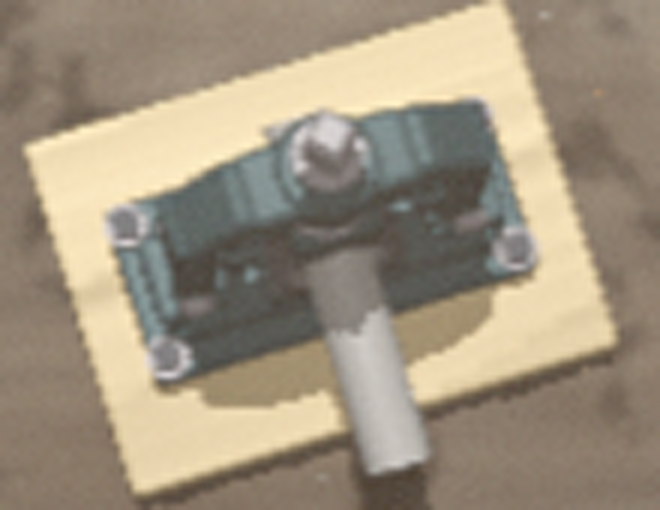

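View pics/sc.png

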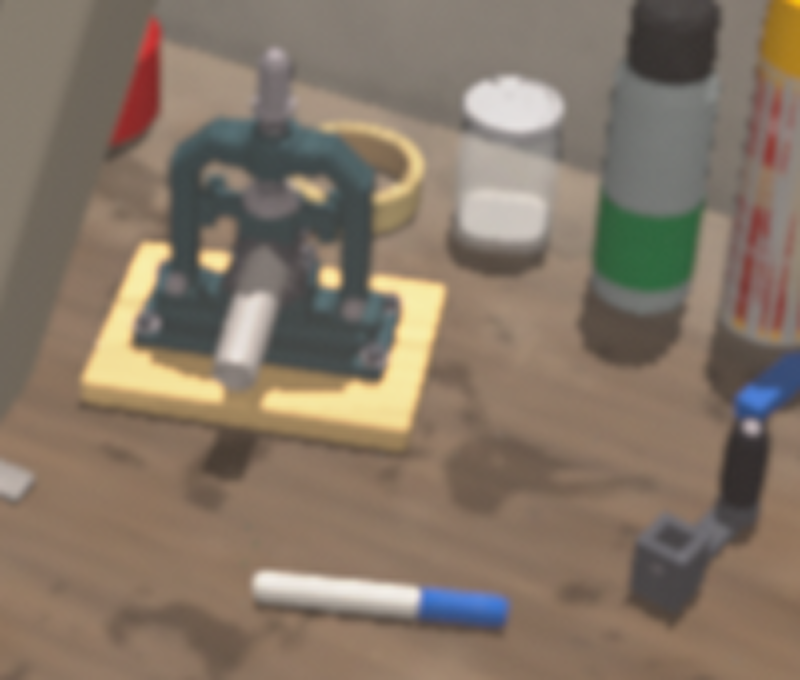

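```bash
python3 - <<'E'
from h import *
c=env.capture("top")
f=lambda x,y,s,u0,v0,z: at(c,(x+.5)/s-.5+u0,(y+.5)/s-.5+v0,z)
P=np.array([f(x,y,8,415,195,.036) for x,y in [(190,368),(290,373),(282,470),(178,460)]])
print("hub",P.round(4),P.mean(0).round(4),[np.linalg.norm(P[i]-P[i-1]).round(4) for i in range(4)])
k=f(283,130,8,415,195,.061);d=k-P.mean(0);print("knob",k.round(4),np.hypot(*d[:2]),np.degrees(np.arctan2(d[1],d[0])))
B=np.array([f(x,y,6,265,180,.018) for x,y in [(25,147),(497,3),(618,345),(137,495)]])
print("board",B.round(4),B.mean(0).round(4),[np.linalg.norm(B[i]-B[i-1]).round(4) for i in range(4)])
e=[B[1]-B[0],B[2]-B[3]];print([np.degrees(np.arctan2(q[1],q[0]))+90 for q in e])
e=[B[0]-B[3],B[1]-B[2]];print([np.degrees(np.arctan2(q[1],q[0])) for q in e])
print("boss",f(328,160,6,265,180,.160),"shoulder",f(328,158,6,265,180,.176), "tip",f(325,135,6,265,180,.207))
for z in(.16,.207):
  p=proj(c,[*B.mean(0)[:2],z]);print(p,(p[0]-265)*6,(p[1]-180)*6)
# hub walls dirs
for i in range(4):
  q=P[i]-P[i-1];print(np.degrees(np.arctan2(q[1],q[0]))%90)
E
```

```text
hub [[ 0.4963 -0.2522  0.036 ]
 [ 0.4948 -0.2799  0.036 ]
 [ 0.4677 -0.2766  0.036 ]
 [ 0.4707 -0.2479  0.036 ]] [ 0.4824 -0.2641  0.036 ] [np.float64(0.026), np.float64(0.0278), np.float64(0.0272), np.float64(0.0289)]
knob [ 0.5582 -0.2745  0.061 ] 0.07646163199208587 -7.776603783467632
board [[ 0.5845  0.1239  0.018 ]
 [ 0.6392 -0.0542  0.018 ]
 [ 0.508  -0.0974  0.018 ]
 [ 0.4528  0.0821  0.018 ]] [0.5461 0.0136 0.018 ] [np.float64(0.1382), np.float64(0.1864), np.float64(0.1382), np.float64(0.1878)]
[np.float64(17.07713017059885), np.float64(17.074029589714883)]
[np.float64(17.606836230287115), np.float64(18.20690990329949)]
boss [0.54853017 0.01311044 0.16      ] shoulder [0.54577248 0.01342467 0.176     ] tip [0.54664406 0.01494094 0.207     ]
(np.float64(319.015742283655), np.float64(207.42103553160555)) 324.0944537019301 164.52621318963332
(np.float64(319.4475544645578), np.float64(202.33784999277552)) 326.68532678734687 134.0270999566531
80.52196306229126
86.7580996518787
83.02699538227253
84.08978890548345
```

The board measures 138 x 187 mm, which agrees with the given 140 x 190. The vise axis is near (0.546, 0.014) and its heading is about 17.4°. The crank hub is near (0.482, -0.264) at a yaw of about -7.5°. I'm moving to hover over the crank.

>>> servo_tool(targets=[[-0.2, 0, 0.12, -0.06], [-0.34, 0, 0.22, -0.12], [-0.36, 0, 0.35, -0.18], [-0.38, 0, 0.48, -0.24], [-0.4, 0, 0.6, -0.3], [-0.43, 0, 0.72, -0.36], [-0.45, 0, 0.85, -0.42], [-0.48, 0.05, 0.98, -0.48], [-0.48, 0.05, 0.98, -0.54], [-0.48, 0.05, 0.98, -0.6], [-0.48, 0.05, 0.98, -0.66], [-0.48, 0.05, 0.98, -0.72]], grip=-1)

```text
clock: 1.8
position: [0.4794, -0.2655, 0.2112]
tool_rot: [[0.579, -0.0, -0.815], [0.815, 0.0, 0.579], [-0.0, -1.0, 0.0]]
contact_force: [-1.4, 0.7, -0.6]
grip_width: 1.003
```

>>> servo_tool(targets=[[0, 0, 0, -0.06], [0, 0, 0, -0.12], [0, 0, 0, -0.15], [0, 0, 0, -0.15]])

```text
clock: 2.3
position: [0.4793, -0.2656, 0.2112]
tool_rot: [[0.153, -0.0, -0.988], [0.988, 0.0, 0.153], [0.0, -1.0, 0.0]]
contact_force: [0.3, 0.8, -0.4]
grip_width: 1.002
```

```bash
cat > st.py <<'E'
from h import *
def show():
    s=env.observe(); R=np.array(s["tool_rot"]);print("t",round(s["clock"],2),"p",np.round(s["position"],4),"xang",round(float(np.degrees(np.arctan2(R[1,0],R[0,0]))),2),"F",np.round(s["contact_force"],2),"w",round(s["grip_width"],3),"j",np.round(s["joint_pos"],2));print(R.round(3).tolist());return s
E
python3 - <<'E'
from st import *
show();c=env.capture("wrist");cv2.imwrite("pics/w1.png",c["color"]);print(c["xyz"],proj(c,[.4824,-.2641,.036],True),proj(c,[.546,.0136,.16],True))
E
```

```text
t 2.3 p [ 0.4793 -0.2656  0.2112] xang 81.2 F [ 0.25  0.82 -0.36] w 1.002 j [-0.65  0.27 -0.07  1.24 -0.   -0.5 ]
[[0.153, -0.0, -0.988], [0.988, 0.0, 0.153], [0.0, -1.0, 0.0]]
[ 0.41121411 -0.25510167  0.35405412] (np.float64(321.93479485015973), np.float64(218.7843102566025)) (np.float64(665.4009322203872), np.float64(281.5151590846074))
```

View pics/w1.png

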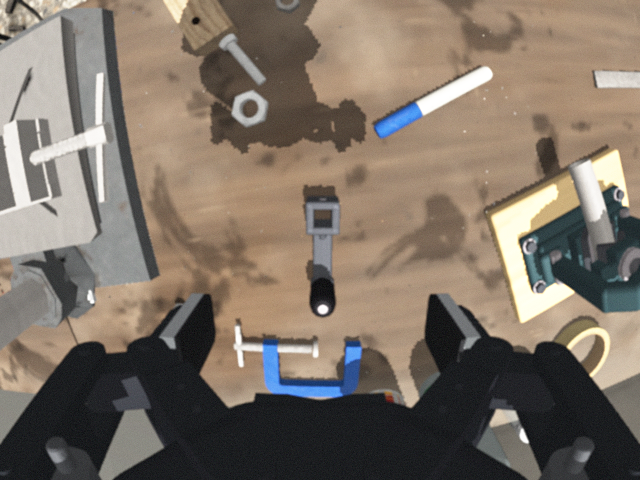

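The wrist view shows the crank hub at about (323,216) and the grip at (322,300). It's aligned almost exactly with the tool.

```bash
python3 - <<'E'
from h import *
im=cv2.imread("pics/w1.png");crop(im,285,180,365,320,5,"w1c.png")
E
```

```text
(no output)
```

View pics/w1c.png

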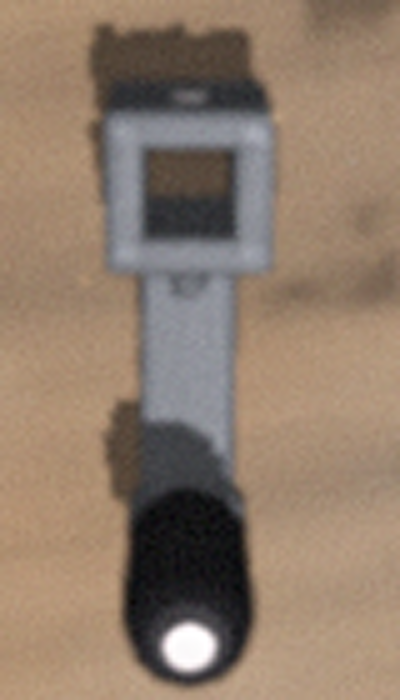

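```bash
python3 - <<'E'
from st import *
c=env.capture("wrist")
f=lambda x,y,z: at(c,(x+.5)/5-.5+285,(y+.5)/5-.5+180,z,True)
P=np.array([f(x,y,.036) for x,y in [(105,112),(272,110),(273,272),(107,273)]])
print(P.round(4),P.mean(0).round(4),[np.linalg.norm(P[i]-P[i-1]).round(4) for i in range(4)])
H=np.array([f(x,y,.036) for x,y in [(145,150),(236,150),(237,240),(147,240)]]);print("hole",H.mean(0))
for i in range(4):
  q=P[i]-P[i-1];print(np.degrees(np.arctan2(q[1],q[0]))%90)
k=f(189,645,.061);d=k-P.mean(0);print("knob",k,np.hypot(*d[:2]),np.degrees(np.arctan2(d[1],d[0])))
for x,y in[(187,290),(187,420)]:print(f(x,y,.009))
E
```

```text
[[ 0.4654 -0.2758  0.036 ]
 [ 0.4695 -0.2471  0.036 ]
 [ 0.4984 -0.2511  0.036 ]
 [ 0.4941 -0.2802  0.036 ]] [ 0.4819 -0.2636  0.036 ] [np.float64(0.029), np.float64(0.029), np.float64(0.0292), np.float64(0.0294)]
hole [ 0.48241273 -0.26329764  0.036     ]
81.32908646972155
81.86057290303908
82.18626139673479
81.49639853320535
knob [ 0.55632329 -0.27522777  0.061     ] 0.07536174710286382 -8.902532778410139
[ 0.50683394 -0.26765476  0.009     ]
[ 0.53311182 -0.27170275  0.009     ]
```

The hub is at (0.482, -0.2635) with a yaw of -8.3°, and its size checks out at 29 mm. Descending to grasp it.

>>> servo_tool(targets=[[0.006, 0.12, -0.006, -0.003], [0.006, 0.24, -0.006, -0.003], [0.006, 0.36, -0.006, -0.003], [0.006, 0.44, -0.006, -0.003], [0.006, 0.49, -0.006, -0.003], [0.006, 0.52, -0.006, -0.003], [0.006, 0.52, -0.006, -0.003]])

```text
clock: 3.28
position: [0.4817, -0.2634, 0.0028]
tool_rot: [[0.143, -0.001, -0.99], [0.99, 0.001, 0.143], [0.001, -1.0, 0.001]]
contact_force: [1.2, 0.0, 0.1]
grip_width: 0.997
```

>>> servo_tool(targets=[[0, 0, 0, 0], [0, 0, 0, 0], [0, 0, 0, 0], [0, 0, 0, 0], [0, 0, 0, 0], [0, 0, 0, 0], [0, 0, 0, 0]], grip=1, squeeze=60)

```text
clock: 4.15
position: [0.4826, -0.264, 0.0042]
tool_rot: [[0.143, 0.001, -0.99], [0.99, -0.001, 0.143], [-0.001, -1.0, -0.001]]
contact_force: [-0.6, -0.0, 5.5]
grip_width: 0.343
```

```bash
python3 - <<'E'
from st import *
show();c=env.capture("wrist");cv2.imwrite("pics/w2.png",c["color"])
E
```

```text
t 4.15 p [ 0.4826 -0.264   0.0042] xang 81.8 F [-0.61 -0.03  5.51] w 0.343 j [-0.65  0.44 -0.37  0.76  0.   -0.5 ]
[[0.143, 0.001, -0.99], [0.99, -0.001, 0.143], [-0.001, -1.0, -0.001]]
```

View pics/w2.png

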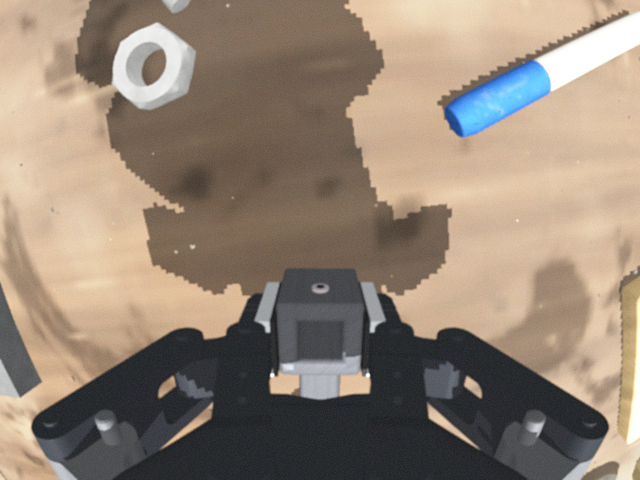

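The grasp is good: opening 29 mm, and the hub is centred between the pads. I'll lift and carry it to a spot just beyond the screw, so the wrist camera looks down on the square.

>>> servo_tool(targets=[[0, -0.08, 0, 0], [0, -0.2, 0, 0], [0, -0.34, 0, 0], [0, -0.48, 0, 0], [0, -0.6, 0, 0], [0.1, -0.69, 0, 0], [0.22, -0.69, 0, 0], [0.35, -0.69, -0.04, 0], [0.48, -0.69, -0.1, 0], [0.6, -0.69, -0.16, 0], [0.7, -0.69, -0.21, 0], [0.73, -0.69, -0.22, 0]])

```text
clock: 5.7
position: [0.6112, 0.0153, 0.2774]
tool_rot: [[0.139, -0.003, -0.99], [0.99, 0.001, 0.139], [0.0, -1.0, 0.003]]
contact_force: [-0.5, 0.4, -4.2]
grip_width: 0.338
```

>>> servo_tool(targets=[[0, 0, 0, 0], [0, 0, 0, 0]])

```text
clock: 5.95
position: [0.6101, 0.0118, 0.2789]
tool_rot: [[0.144, -0.001, -0.99], [0.99, -0.0, 0.144], [-0.001, -1.0, 0.001]]
contact_force: [0.2, 0.6, -3.8]
grip_width: 0.34
```

```bash
python3 - <<'E'
from st import *
show();c=env.capture("wrist");cv2.imwrite("pics/w3.png",c["color"])
u,v=proj(c,[.546,.0136,.207],True);print(u,v)
u,v=int(u),int(v);crop(c["color"],u-55,v-45,u+55,v+45,7,"w3c.png");print(u-55,v-45)
E
```

```text
t 5.95 p [0.6101 0.0118 0.2789] xang 81.73 F [ 0.21  0.56 -3.76] w 0.34 j [-0.11  0.38  0.26  1.45 -0.    0.03]
[[0.144, -0.001, -0.99], [0.99, -0.0, 0.144], [-0.001, -1.0, 0.001]]
306.7619377152048 145.6090642255248
251 100
```

View pics/w3.png

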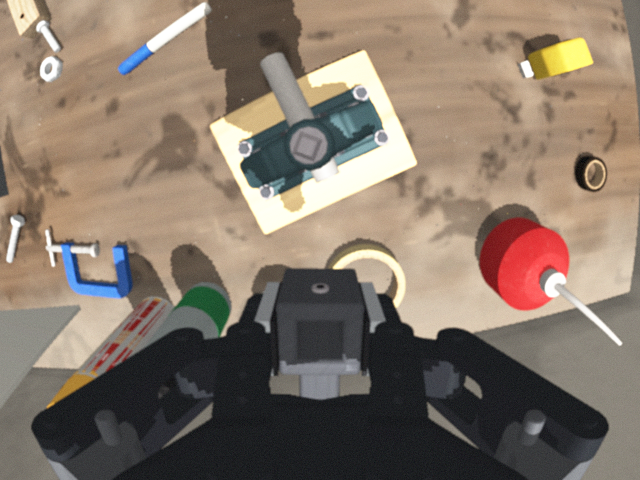

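View pics/w3c.png

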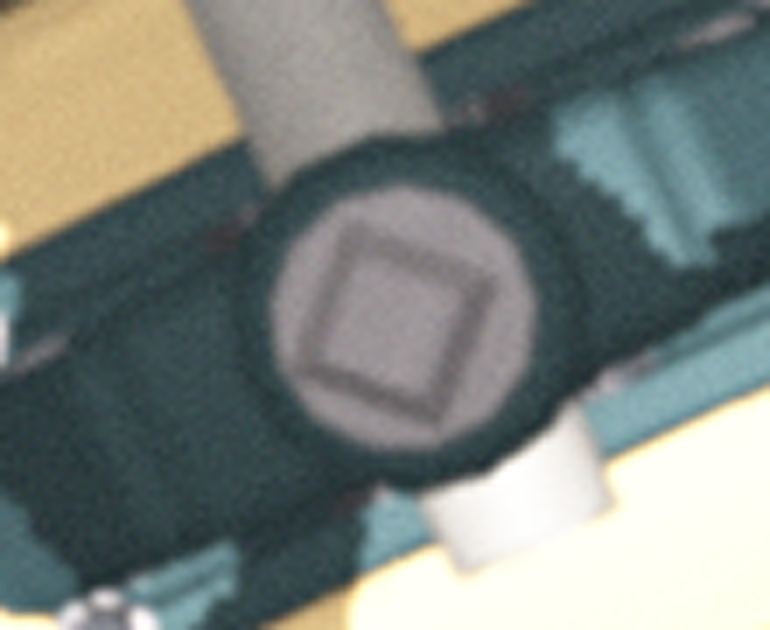

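The top view of the screw is clear. In the crop, the square's outer corners are at about (345,222), (497,275), (440,428) and (300,368), and the tip face is inside them. From those I can get its angle and axis.

```bash
python3 - <<'E'
from st import *
c=env.capture("wrist")
f=lambda x,y,z: at(c,(x+.5)/7-.5+251,(y+.5)/7-.5+100,z,True)
for nm,Q,z in [("outer",[(345,222),(497,275),(440,428),(300,368)],.202),("tip",[(365,250),(467,290),(428,402),(322,362)],.207)]:
  P=np.array([f(x,y,z) for x,y in Q])
  print(nm,P.mean(0).round(4),[np.linalg.norm(P[i]-P[i-1]).round(4) for i in range(4)],[np.round(np.degrees(np.arctan2(*(P[i]-P[i-1])[1::-1]))%90,1) for i in range(4)])
# shoulder circle
P=np.array([f(x,y,.177) for x,y in [(272,320),(537,320),(404,187),(404,452)]]);print("sh",P.round(4))
print("shc",f(404,319,.177), np.linalg.norm(P[0]-P[1]))
# hough refine: min-area rect on the dark ring
g=cv2.cvtColor(c["color"],cv2.COLOR_BGR2GRAY);
E
```

```text
outer [0.5463 0.0134 0.202 ] [np.float64(0.0129), np.float64(0.0135), np.float64(0.0138), np.float64(0.0128)] [np.float64(64.3), np.float64(62.0), np.float64(61.4), np.float64(58.0)]
tip [0.5465 0.0135 0.207 ] [np.float64(0.0099), np.float64(0.009), np.float64(0.0098), np.float64(0.0093)] [np.float64(60.5), np.float64(59.8), np.float64(62.6), np.float64(60.5)]
sh [[0.5447 0.0011 0.177 ]
 [0.5484 0.0256 0.177 ]
 [0.5342 0.0151 0.177 ]
 [0.559  0.0115 0.177 ]]
shc [0.54653775 0.01331201 0.177     ] 0.024756256244907567
```

```bash
python3 - <<'E'
from h import *
im=cv2.imread("pics/w3.png");im=cv2.convertScaleAbs(im,alpha=2,beta=20);crop(im,255,255,385,405,5,"w3h.png")
E
```

```text
(no output)
```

View pics/w3h.png

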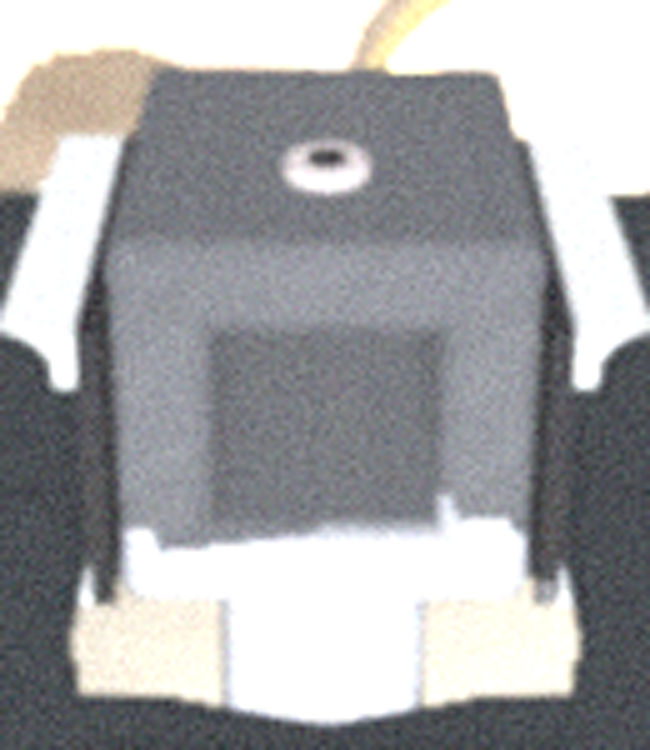

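```bash
python3 - <<'E'
from st import *
s=env.observe();c=env.capture("wrist");R=np.array(s["tool_rot"]);p=np.array(s["position"])
def f(x,y,h):
    z=p[2]-.0042+h; return R.T@(at(c,(x+.5)/5-.5+255,(y+.5)/5-.5+255,z,True)-p)
for nm,q in dict(tfl=(110,245,.036),tfr=(548,245,.036),tbl=(122,597,.036),tbr=(528,597,.036),bfl=(152,70,0),bfr=(500,73,0),hfl=(210,330,.036),hfr=(445,330,.036)).items(): print(nm,(f(*q)*1000).round(1))
E
```

```text
tfl [-14.3 -31.8  15.2]
tfr [ 14.7 -31.8  15.2]
tbl [-14.9 -31.8 -13.8]
tbr [ 14.8 -31.8 -13.8]
bfl [-14.7   4.2  14.3]
bfr [14.7  4.2 14. ]
hfl [ -7.8 -31.8   8.9]
hfr [  8.  -31.8   8.9]
```

Crank square: the tool's x axis has to go to 61°, a spin of +20.7°. Moving to a hover directly over the screw.

>>> servo_tool(targets=[[-0.005, 0, 0.05, 0.05], [-0.01, 0.02, 0.1, 0.1], [-0.019, 0.05, 0.157, 0.115], [-0.019, 0.1, 0.157, 0.115], [-0.019, 0.142, 0.157, 0.115], [-0.019, 0.142, 0.157, 0.115], [-0.019, 0.142, 0.157, 0.115]])

```text
clock: 6.98
position: [0.5479, 0.0137, 0.2234]
tool_rot: [[0.484, 0.001, -0.875], [0.875, -0.0, 0.484], [0.0, -1.0, -0.001]]
contact_force: [0.7, -0.5, -4.2]
grip_width: 0.34
```

```bash
python3 - <<'E'
from st import *
show();c=env.capture("wrist");cv2.imwrite("pics/w4.png",cv2.convertScaleAbs(c["color"],alpha=1.5,beta=10))
s=env.capture("scene");crop(s["color"],290,150,410,290,5,"s4.png")
E
```

```text
t 6.97 p [0.5479 0.0137 0.2234] xang 61.05 F [ 0.73 -0.53 -4.21] w 0.34 j [-0.12  0.26 -0.04  1.26 -0.    0.38]
[[0.484, 0.001, -0.875], [0.875, -0.0, 0.484], [0.0, -1.0, -0.001]]
```

View pics/w4.png

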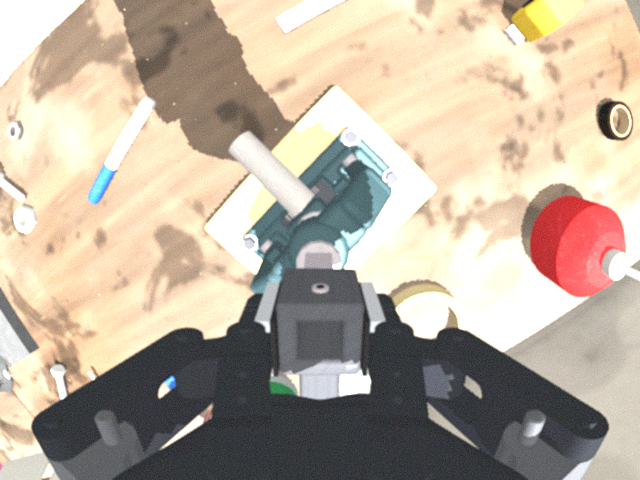

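View pics/s4.png

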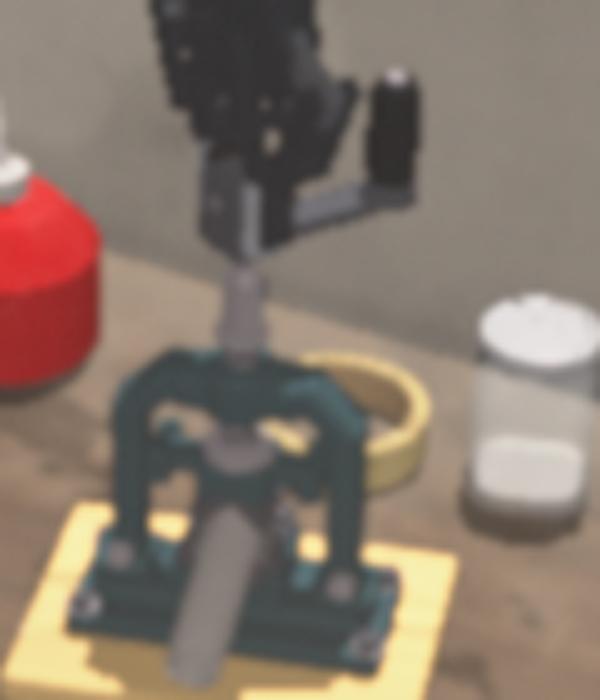

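Image and numbers agree to within 1 mm. I'll correct the small offset, then lower in steps while watching the force.

>>> servo_tool(targets=[[-0.002, 0, 0.001, 0], [-0.002, 0.015, 0.001, 0], [-0.002, 0.03, 0.001, 0], [-0.002, 0.036, 0.001, 0], [-0.002, 0.042, 0.001, 0], [-0.002, 0.042, 0.001, 0]])

```text
clock: 7.82
position: [0.5468, 0.0137, 0.2054]
tool_rot: [[0.483, -0.0, -0.875], [0.875, -0.0, 0.483], [-0.0, -1.0, 0.0]]
contact_force: [-0.6, 0.1, -3.3]
grip_width: 0.341
```

>>> servo_tool(targets=[[0, 0.005, 0, 0], [0, 0.01, 0, 0], [0, 0.015, 0, 0], [0, 0.015, 0, 0]])

```text
clock: 8.32
position: [0.5467, 0.0137, 0.1995]
tool_rot: [[0.483, -0.0, -0.875], [0.875, -0.0, 0.483], [-0.0, -1.0, 0.0]]
contact_force: [-0.1, 1.3, -3.5]
grip_width: 0.34
```

The force is still free at 12 mm below the tip, so the hole is over the square. Continuing down to the shoulder.

>>> servo_tool(targets=[[0, 0.008, 0, 0], [0, 0.016, 0, 0], [0, 0.024, 0, 0], [0, 0.032, 0, 0], [0, 0.038, 0, 0], [0, 0.042, 0, 0], [0, 0.042, 0, 0]])

```text
clock: 9.2
position: [0.5468, 0.0137, 0.1828]
tool_rot: [[0.483, -0.0, -0.875], [0.875, -0.0, 0.483], [-0.0, -1.0, 0.0]]
contact_force: [-0.6, 0.5, -4.6]
grip_width: 0.345
```

>>> servo_tool(targets=[[0, 0.003, 0, 0], [0, 0.006, 0, 0], [0, 0.009, 0, 0], [0, 0.009, 0, 0]])

```text
clock: 9.7
position: [0.5474, 0.0137, 0.1817]
tool_rot: [[0.483, 0.003, -0.875], [0.875, -0.001, 0.483], [0.001, -1.0, -0.003]]
contact_force: [-3.4, 1.4, 10.1]
grip_width: 0.344
```

The shoulder was felt at TCP 0.182, which puts the underside at 0.1775 and the jaw gap at about 6.5 mm. That is within the given range. I'll release, rise and look at the grip.

>>> servo_tool(targets=[[0, -0.008, 0, 0], [0, -0.008, 0, 0], [0, -0.008, 0, 0], [0, -0.008, 0, 0], [0, -0.008, 0, 0]], grip=-1)

```text
clock: 10.32
position: [0.5468, 0.0137, 0.1823]
tool_rot: [[0.483, -0.0, -0.875], [0.875, -0.0, 0.483], [-0.0, -1.0, 0.0]]
contact_force: [-0.2, -1.4, -0.0]
grip_width: 0.995
```

>>> servo_tool(targets=[[0, -0.06, 0, 0], [0, -0.14, 0, 0], [0, -0.21, 0, 0], [-0.002, -0.21, -0.06, 0], [-0.002, -0.21, -0.13, 0], [-0.002, -0.21, -0.187, 0], [-0.002, -0.21, -0.187, 0]])

```text
clock: 11.2
position: [0.6128, -0.0239, 0.2655]
tool_rot: [[0.484, -0.001, -0.875], [0.875, -0.0, 0.484], [-0.0, -1.0, 0.001]]
contact_force: [0.3, -0.6, -0.5]
grip_width: 0.999
```

```bash
python3 - <<'E'
from st import *
show();c=env.capture("wrist");cv2.imwrite("pics/w5.png",cv2.convertScaleAbs(c["color"],alpha=1.5,beta=10))
print(proj(c,[.5465,.0134,.2135],True),proj(c,[.6121,-.023,.2385],True))
s=env.capture("scene");crop(s["color"],290,150,410,290,5,"s5.png")
E
```

```text
t 11.2 p [ 0.6128 -0.0239  0.2655] xang 61.04 F [ 0.27 -0.56 -0.54] w 0.999 j [-0.17  0.39  0.23  1.42 -0.    0.34]
[[0.484, -0.001, -0.875], [0.875, -0.0, 0.484], [-0.0, -1.0, 0.001]]
(np.float64(321.26127008739235), np.float64(122.64457102886826)) (np.float64(321.1994254950617), np.float64(277.5499825557164))
```

View pics/w5.png

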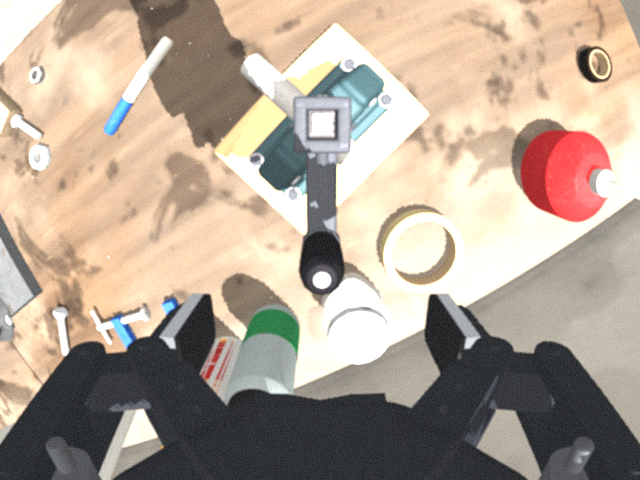

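View pics/s5.png

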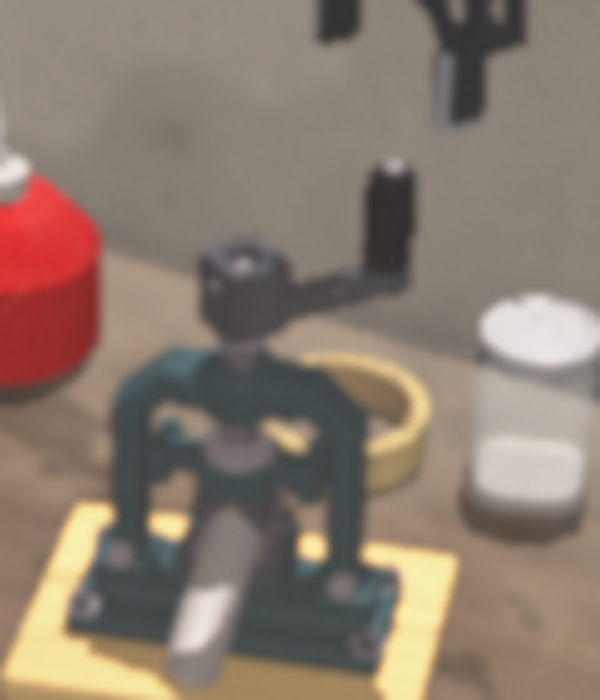

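The crank sits home: in the wrist image the hub is at (321,125) and the grip at (322,280), both as predicted. The screw tip shows inside the hole. Descending on the grip.

>>> servo_tool(targets=[[0.001, 0.06, 0.003, 0], [0.001, 0.12, 0.003, 0], [0.001, 0.172, 0.003, 0], [0.001, 0.172, 0.003, 0]])

```text
clock: 11.8
position: [0.6091, -0.0214, 0.1963]
tool_rot: [[0.483, -0.004, -0.876], [0.876, 0.001, 0.483], [-0.001, -1.0, 0.004]]
contact_force: [-0.3, 0.9, -0.2]
grip_width: 0.999
```

>>> servo_tool(targets=[[0, 0, 0, 0], [0, 0, 0, 0], [0, 0, 0, 0], [0, 0, 0, 0], [0, 0, 0, 0], [0, 0, 0, 0], [0, 0, 0, 0]], grip=1, squeeze=40)

```text
clock: 12.68
position: [0.6115, -0.0223, 0.1981]
tool_rot: [[0.483, 0.001, -0.875], [0.875, -0.0, 0.483], [0.0, -1.0, -0.001]]
contact_force: [1.6, -1.1, 3.1]
grip_width: 0.273
```

```bash
python3 - <<'E'
from st import *
show()
# circle rows: start crank angle a0, tool axes
import sys
E
```

```text
t 12.68 p [ 0.6115 -0.0223  0.1981] xang 61.09 F [ 1.57 -1.14  3.09] w 0.273 j [-0.17  0.39  0.08  1.26 -0.    0.34]
[[0.483, 0.001, -0.875], [0.875, -0.0, 0.483], [0.0, -1.0, -0.001]]
```

The grip is held (23 mm opening). Next, the table of circle points in the tool's units.

```bash
cat > circ.py <<'E'
import numpy as np,sys
def tab(a0,al,r=.075):
    o=[]
    for a in al:
        A,B=np.radians(a0),np.radians(a)
        o.append([round(-r*(np.sin(B)-np.sin(A))/.4,3),round(.015*(a-a0)/360,4),round(-r*(np.cos(B)-np.cos(A))/.4,3),0])
    return o
E
python3 -c "
from circ import tab
print(tab(0,[10,30,50,70,90,110,130,150,170,190,205,220]))
print(tab(220,[230,245,260,275,290,305,315,325,332,339,346,350]))"
```

```text
[[np.float64(-0.033), 0.0004, np.float64(0.003), 0], [np.float64(-0.094), 0.0012, np.float64(0.025), 0], [np.float64(-0.144), 0.0021, np.float64(0.067), 0], [np.float64(-0.176), 0.0029, np.float64(0.123), 0], [np.float64(-0.187), 0.0037, np.float64(0.187), 0], [np.float64(-0.176), 0.0046, np.float64(0.252), 0], [np.float64(-0.144), 0.0054, np.float64(0.308), 0], [np.float64(-0.094), 0.0063, np.float64(0.35), 0], [np.float64(-0.033), 0.0071, np.float64(0.372), 0], [np.float64(0.033), 0.0079, np.float64(0.372), 0], [np.float64(0.079), 0.0085, np.float64(0.357), 0], [np.float64(0.121), 0.0092, np.float64(0.331), 0]]
[[np.float64(0.023), 0.0004, np.float64(-0.023), 0], [np.float64(0.049), 0.001, np.float64(-0.064), 0], [np.float64(0.064), 0.0017, np.float64(-0.111), 0], [np.float64(0.066), 0.0023, np.float64(-0.16), 0], [np.float64(0.056), 0.0029, np.float64(-0.208), 0], [np.float64(0.033), 0.0035, np.float64(-0.251), 0], [np.float64(0.012), 0.004, np.float64(-0.276), 0], [np.float64(-0.013), 0.0044, np.float64(-0.297), 0], [np.float64(-0.032), 0.0047, np.float64(-0.309), 0], [np.float64(-0.053), 0.005, np.float64(-0.319), 0], [np.float64(-0.075), 0.0052, np.float64(-0.326), 0], [np.float64(-0.088), 0.0054, np.float64(-0.328), 0]]
```

>>> servo_tool(targets=[[-0.033, 0.0004, 0.003, 0], [-0.094, 0.0012, 0.025, 0], [-0.144, 0.0021, 0.067, 0], [-0.176, 0.0029, 0.123, 0]])

```text
clock: 13.18
position: [0.5341, -0.0607, 0.1974]
tool_rot: [[0.484, 0.003, -0.875], [0.875, 0.001, 0.484], [0.003, -1.0, -0.002]]
contact_force: [2.3, 3.8, 6.7]
grip_width: 0.271
```

```bash
cat >> circ.py <<'E'
from st import show
def where():
    s=show();p=np.array(s["position"])-[.5465,.0134,0];F=np.array(s["contact_force"])
    a=np.arctan2(p[1],p[0]);r=np.hypot(p[0],p[1]);er=np.array([np.cos(a),np.sin(a)]);et=np.array([np.sin(a),-np.cos(a)])
    print("alpha",(-29-np.degrees(a))%360,"r",r,"Frad",F[:2]@er,"Fcw",F[:2]@et)
E
python3 -c "
from circ import *
where()
print([[float(x) for x in q] for q in tab(70,[80,100,120,140,160,180,200,220,235,250,265,275])])"
```

```text
t 13.18 p [ 0.5341 -0.0607  0.1974] xang 61.04 F [2.33 3.81 6.65] w 0.271 j [-0.26  0.25 -0.12  1.2   0.    0.24]
[[0.484, 0.003, -0.875], [0.875, 0.001, 0.484], [0.003, -1.0, -0.002]]
alpha 70.53603359226763 r 0.07509863796551057 Frad -4.140754904021134 Fcw -1.6656086384107898
[[-0.008, 0.0004, 0.032, 0.0], [-0.008, 0.0012, 0.097, 0.0], [0.014, 0.0021, 0.158, 0.0], [0.056, 0.0029, 0.208, 0.0], [0.112, 0.0037, 0.24, 0.0], [0.176, 0.0046, 0.252, 0.0], [0.24, 0.0054, 0.24, 0.0], [0.297, 0.0063, 0.208, 0.0], [0.33, 0.0069, 0.172, 0.0], [0.352, 0.0075, 0.128, 0.0], [0.363, 0.0081, 0.08, 0.0], [0.363, 0.0085, 0.048, 0.0]]
```

The crank turns freely: about 1.7 N tangential, and the radius tracks at 75 mm. Continuing.

>>> servo_tool(targets=[[-0.008, 0, 0.032, 0], [-0.008, 0, 0.097, 0], [0.014, 0, 0.158, 0], [0.056, 0, 0.208, 0], [0.112, 0.001, 0.24, 0], [0.176, 0.002, 0.252, 0], [0.24, 0.003, 0.24, 0], [0.297, 0.004, 0.208, 0], [0.33, 0.004, 0.172, 0], [0.352, 0.005, 0.128, 0], [0.363, 0.005, 0.08, 0], [0.363, 0.006, 0.048, 0]])

```text
clock: 14.68
position: [0.5881, 0.076, 0.195]
tool_rot: [[0.483, 0.001, -0.876], [0.876, 0.0, 0.483], [0.001, -1.0, -0.001]]
contact_force: [-0.1, 2.8, 7.6]
grip_width: 0.272
```

```bash
python3 -c "
from circ import *
where()
print([[float(x) for x in q] for q in tab(275,[285,300,315,330,345,355,362])])"
```

```text
t 14.68 p [0.5881 0.076  0.195 ] xang 61.13 F [-0.1   2.76  7.62] w 0.272 j [-0.01  0.36  0.02  1.23  0.    0.5 ]
[[0.483, 0.001, -0.876], [0.876, 0.0, 0.483], [0.001, -1.0, -0.001]]
alpha 274.5880581799793 r 0.07520098693432548 Frad 2.245364674599696 Fcw -1.6121442608703984
[[-0.006, 0.0004, -0.032, 0.0], [-0.024, 0.001, -0.077, 0.0], [-0.054, 0.0017, -0.116, 0.0], [-0.093, 0.0023, -0.146, 0.0], [-0.138, 0.0029, -0.165, 0.0], [-0.17, 0.0033, -0.17, 0.0], [-0.193, 0.0036, -0.171, 0.0]]
```

>>> servo_tool(targets=[[-0.006, 0, -0.032, 0], [-0.024, 0.001, -0.077, 0], [-0.054, 0.002, -0.116, 0], [-0.093, 0.002, -0.146, 0], [-0.138, 0.003, -0.165, 0], [-0.17, 0.003, -0.17, 0], [-0.193, 0.003, -0.171, 0]])

```text
clock: 15.55
position: [0.609, -0.025, 0.1933]
tool_rot: [[0.484, -0.001, -0.875], [0.875, 0.001, 0.484], [0.0, -1.0, 0.001]]
contact_force: [0.3, 1.8, 4.3]
grip_width: 0.275
```

```bash
python3 -c "
from circ import *
where()
print([[float(x) for x in q] for q in tab(2,[12,22,32,42,52])])"
```

```text
t 15.55 p [ 0.609  -0.025   0.1933] xang 61.06 F [0.35 1.82 4.31] w 0.275 j [-0.17  0.39  0.07  1.25  0.    0.33]
[[0.484, -0.001, -0.875], [0.875, 0.001, 0.484], [0.0, -1.0, 0.001]]
alpha 2.6151288004031663 r 0.07334361762778363 Frad -0.65714172645654 Fcw -1.7316704298388965
[[-0.032, 0.0004, 0.004, 0.0], [-0.064, 0.0008, 0.014, 0.0], [-0.093, 0.0012, 0.028, 0.0], [-0.119, 0.0017, 0.048, 0.0], [-0.141, 0.0021, 0.072, 0.0]]
```

>>> servo_tool(targets=[[-0.032, 0, 0.004, 0], [-0.064, 0.001, 0.014, 0], [-0.093, 0.001, 0.028, 0], [-0.119, 0.002, 0.048, 0], [-0.141, 0.002, 0.072, 0]])

```text
clock: 16.18
position: [0.557, -0.0599, 0.1926]
tool_rot: [[0.483, 0.001, -0.875], [0.875, 0.001, 0.483], [0.002, -1.0, -0.001]]
contact_force: [0.9, 3.1, 5.1]
grip_width: 0.271
```

```bash
python3 -c "
from circ import *
where()
print([[float(x) for x in q] for q in tab(52,[62,72,82])])"
```

```text
t 16.18 p [ 0.557  -0.0599  0.1926] xang 61.09 F [0.91 3.07 5.06] w 0.271 j [-0.25  0.3  -0.07  1.2   0.    0.25]
[[0.483, 0.001, -0.875], [0.875, 0.001, 0.483], [0.002, -1.0, -0.001]]
alpha 52.83465139155676 r 0.07402094187765156 Frad -2.9110614581464587 Fcw -1.334031422245164
[[-0.018, 0.0004, 0.027, 0.0], [-0.031, 0.0008, 0.057, 0.0], [-0.038, 0.0012, 0.089, 0.0]]
```

>>> servo_tool(targets=[[-0.018, 0, 0.027, 0], [-0.031, 0.001, 0.057, 0], [-0.038, 0.001, 0.089, 0]])

```text
clock: 16.55
position: [0.5193, -0.0564, 0.1924]
tool_rot: [[0.484, 0.003, -0.875], [0.875, -0.001, 0.484], [0.001, -1.0, -0.003]]
contact_force: [3.0, 0.9, 4.8]
grip_width: 0.269
```

```bash
python3 -c "
from circ import *
where()
print([[float(x) for x in q] for q in tab(82,[92,102,112])])"
```

```text
t 16.55 p [ 0.5193 -0.0564  0.1924] xang 61.07 F [3.   0.91 4.79] w 0.269 j [-0.26  0.22 -0.17  1.17  0.    0.24]
[[0.484, 0.003, -0.875], [0.875, -0.001, 0.484], [0.001, -1.0, -0.003]]
alpha 82.31152943675689 r 0.07488508154925681 Frad -1.939577632830735 Fcw -2.4648390471331703
[[-0.002, 0.0004, 0.033, 0.0], [0.002, 0.0008, 0.065, 0.0], [0.012, 0.0012, 0.096, 0.0]]
```

>>> servo_tool(targets=[[-0.002, 0, 0.033, 0], [0.002, 0.001, 0.065, 0], [0.012, 0.001, 0.096, 0]])

```text
clock: 16.92
position: [0.488, -0.0347, 0.1922]
tool_rot: [[0.484, 0.002, -0.875], [0.875, -0.004, 0.484], [-0.003, -1.0, -0.004]]
contact_force: [2.9, -6.9, 6.4]
grip_width: 0.274
```

```bash
python3 -c "
from circ import *
where()
print([[float(x) for x in q] for q in tab(112,[122,132,142])])"
```

```text
t 16.93 p [ 0.488  -0.0347  0.1922] xang 61.02 F [ 2.88 -6.86  6.39] w 0.274 j [-0.23  0.16 -0.25  1.16 -0.    0.27]
[[0.484, 0.002, -0.875], [0.875, -0.004, 0.484], [-0.003, -1.0, -0.004]]
alpha 111.55804670946398 r 0.07574461480914534 Frad 2.136864750222677 Fcw -7.129448716567864
[[0.015, 0.0004, 0.029, 0.0], [0.035, 0.0008, 0.055, 0.0], [0.058, 0.0012, 0.078, 0.0]]
```

Contact has begun (7 N). Smaller steps from here.

>>> servo_tool(targets=[[0.007, 0, 0.015, 0], [0.015, 0, 0.029, 0]])

```text
clock: 17.18
position: [0.4803, -0.0242, 0.1921]
tool_rot: [[0.484, 0.001, -0.875], [0.875, -0.005, 0.484], [-0.004, -1.0, -0.004]]
contact_force: [0.4, -8.0, 6.6]
grip_width: 0.272
```

```bash
python3 -c "
from circ import *
where()
print([[float(x) for x in q] for q in tab(122,[127,132])])"
```

```text
t 17.18 p [ 0.4803 -0.0242  0.1921] xang 61.03 F [ 0.44 -8.03  6.59] w 0.272 j [-0.21  0.15 -0.27  1.16 -0.01  0.29]
[[0.484, 0.001, -0.875], [0.875, -0.005, 0.484], [-0.004, -1.0, -0.004]]
alpha 121.41040500155287 r 0.07607960489803106 Frad 3.586487084664112 Fcw -7.196989896116569
[[0.009, 0.0002, 0.013, 0.0], [0.02, 0.0004, 0.026, 0.0]]
```

>>> servo_tool(targets=[[0.009, 0, 0.013, 0], [0.02, 0, 0.026, 0]])

```text
clock: 17.42
position: [0.4747, -0.0126, 0.1919]
tool_rot: [[0.485, 0.0, -0.875], [0.875, -0.006, 0.485], [-0.006, -1.0, -0.003]]
contact_force: [-1.7, -8.7, 8.0]
grip_width: 0.275
```

```bash
python3 -c "
from circ import *
where()
print([[float(x) for x in q] for q in tab(132,[137,142])])"
```

```text
t 17.43 p [ 0.4747 -0.0126  0.1919] xang 61.0 F [-1.72 -8.66  8.05] w 0.275 j [-0.19  0.14 -0.28  1.15 -0.01  0.31]
[[0.485, 0.0, -0.875], [0.875, -0.006, 0.485], [-0.006, -1.0, -0.003]]
alpha 131.10271735562944 r 0.07639155542931556 Frad 4.564016941526288 Fcw -7.559609352977061
[[0.011, 0.0002, 0.012, 0.0], [0.024, 0.0004, 0.022, 0.0]]
```

>>> servo_tool(targets=[[0.011, 0, 0.012, 0], [0.024, 0, 0.022, 0]])

```text
clock: 17.68
position: [0.4709, -0.0001, 0.1918]
tool_rot: [[0.485, -0.001, -0.875], [0.875, -0.007, 0.485], [-0.007, -1.0, -0.002]]
contact_force: [-2.9, -9.6, 8.3]
grip_width: 0.271
```

```bash
python3 -c "
from circ import *
where()
print([[float(x) for x in q] for q in tab(142,[147,152,157,162])])"
```

```text
t 17.68 p [ 4.709e-01 -1.000e-04  1.918e-01] xang 61.0 F [-2.89 -9.64  8.28] w 0.271 j [-0.17  0.13 -0.29  1.15 -0.01  0.34]
[[0.485, -0.001, -0.875], [0.875, -0.007, 0.485], [-0.007, -1.0, -0.002]]
alpha 140.90604860683197 r 0.0767608661733138 Frad 4.533874537060019 Fcw -8.98539393220286
[[0.013, 0.0002, 0.009, 0.0], [0.027, 0.0004, 0.018, 0.0], [0.042, 0.0006, 0.025, 0.0], [0.057, 0.0008, 0.031, 0.0]]
```

>>> servo_tool(targets=[[0.013, 0, 0.009, 0], [0.027, 0, 0.018, 0]])

```text
clock: 17.92
position: [0.4694, 0.0128, 0.1916]
tool_rot: [[0.485, -0.002, -0.875], [0.875, -0.007, 0.485], [-0.007, -1.0, -0.001]]
contact_force: [-3.8, -9.3, 8.3]
grip_width: 0.272
```

```bash
python3 -c "
from circ import *
where()
print([[float(x) for x in q] for q in tab(152,[157,162,167,172])])"
```

```text
t 17.93 p [0.4694 0.0128 0.1916] xang 60.99 F [-3.8  -9.29  8.26] w 0.272 j [-0.14  0.13 -0.29  1.15 -0.01  0.37]
[[0.485, -0.002, -0.875], [0.875, -0.007, 0.485], [-0.007, -1.0, -0.001]]
alpha 150.57766281338715 r 0.07711630455829707 Frad 3.8641490952409763 Fcw -9.257099922962107
[[0.015, 0.0002, 0.007, 0.0], [0.03, 0.0004, 0.013, 0.0], [0.046, 0.0006, 0.017, 0.0], [0.062, 0.0008, 0.02, 0.0]]
```

>>> servo_tool(targets=[[0.015, 0, 0.007, 0], [0.03, 0, 0.013, 0]])

```text
clock: 18.18
position: [0.47, 0.0259, 0.1914]
tool_rot: [[0.485, -0.003, -0.875], [0.875, -0.007, 0.485], [-0.008, -1.0, -0.0]]
contact_force: [-3.7, -9.3, 8.2]
grip_width: 0.278
```

```bash
python3 -c "
from circ import *
where()
print([[float(x) for x in q] for q in tab(162,[167,172,177,182])])"
```

```text
t 18.18 p [0.47   0.0259 0.1914] xang 61.0 F [-3.72 -9.3   8.21] w 0.278 j [-0.11  0.13 -0.28  1.16 -0.01  0.4 ]
[[0.485, -0.003, -0.875], [0.875, -0.007, 0.485], [-0.008, -1.0, -0.0]]
alpha 160.26285264727426 r 0.07746150728821713 Frad 2.171951826601722 Fcw -9.776779553353881
[[0.016, 0.0002, 0.004, 0.0], [0.032, 0.0004, 0.007, 0.0], [0.048, 0.0006, 0.009, 0.0], [0.064, 0.0008, 0.009, 0.0]]
```

>>> servo_tool(targets=[[0.016, 0, 0.004, 0], [0.032, 0, 0.007, 0]])

```text
clock: 18.42
position: [0.473, 0.0385, 0.1912]
tool_rot: [[0.485, -0.005, -0.875], [0.875, -0.007, 0.485], [-0.009, -1.0, 0.001]]
contact_force: [-6.2, -8.5, 9.7]
grip_width: 0.271
```

```bash
python3 -c "
from circ import *
where()
print([[float(x) for x in q] for q in tab(172,[177,182])])"
```

```text
t 18.43 p [0.473  0.0385 0.1912] xang 61.01 F [-6.23 -8.47  9.72] w 0.271 j [-0.08  0.14 -0.27  1.16 -0.01  0.42]
[[0.485, -0.005, -0.875], [0.875, -0.007, 0.485], [-0.009, -1.0, 0.001]]
alpha 169.84426748722882 r 0.07763715651168414 Frad 3.164830056577537 Fcw -10.025127150486334
[[0.016, 0.0002, 0.002, 0.0], [0.033, 0.0004, 0.002, 0.0]]
```

>>> servo_tool(targets=[[0.016, 0, 0.002, 0], [0.033, 0, 0.002, 0]])

```text
clock: 18.68
position: [0.4781, 0.0504, 0.1911]
tool_rot: [[0.485, -0.006, -0.875], [0.875, -0.007, 0.485], [-0.009, -1.0, 0.002]]
contact_force: [-7.3, -8.7, 10.7]
grip_width: 0.273
```

```bash
python3 -c "
from circ import *
where()"
```

```text
t 18.68 p [0.4781 0.0504 0.1911] xang 61.01 F [-7.27 -8.74 10.69] w 0.273 j [-0.06  0.15 -0.26  1.16 -0.01  0.45]
[[0.485, -0.006, -0.875], [0.875, -0.007, 0.485], [-0.009, -1.0, 0.002]]
alpha 179.43368358964628 r 0.07778357591146644 Frad 2.2355038349945295 Fcw -11.150084777632804
```

>>> servo_tool(targets=[[0, 0, 0, 0], [0, 0, 0, 0], [0, 0, 0, 0]])

```text
clock: 19.05
position: [0.4794, 0.0525, 0.1912]
tool_rot: [[0.483, -0.003, -0.875], [0.875, -0.002, 0.483], [-0.003, -1.0, 0.002]]
contact_force: [-3.6, 0.3, 8.4]
grip_width: 0.275
```

```bash
python3 -c "
from circ import *
where()"
```

```text
t 19.05 p [0.4794 0.0525 0.1912] xang 61.1 F [-3.62  0.33  8.37] w 0.275 j [-0.06  0.15 -0.26  1.16 -0.    0.45]
[[0.483, -0.003, -0.875], [0.875, -0.002, 0.483], [-0.003, -1.0, 0.002]]
alpha 181.2457984049623 r 0.07762553159605676 Frad 3.2943415479945983 Fcw -1.5343175048335156
```

The push reads 11.2 N, inside the 9 to 12 N range. Rotation after contact is about 1.8 rad, which gives about 55 to 83 N of jaw force, so the two agree. I'll release the grip, rise, and look from above the hub.

>>> servo_tool(targets=[[0, -0.005, 0, 0], [0, -0.005, 0, 0], [0, -0.005, 0, 0], [0, -0.005, 0, 0]], grip=-1)

```text
clock: 19.55
position: [0.4815, 0.0529, 0.193]
tool_rot: [[0.483, -0.001, -0.875], [0.875, -0.0, 0.483], [-0.0, -1.0, 0.001]]
contact_force: [-0.5, 0.4, -0.2]
grip_width: 0.999
```

>>> servo_tool(targets=[[0, -0.05, 0, 0], [0, -0.12, 0, 0], [0, -0.19, 0, 0], [0, -0.2, 0, 0], [0, -0.2, 0, 0]])

```text
clock: 20.18
position: [0.4816, 0.0529, 0.2727]
tool_rot: [[0.483, -0.0, -0.875], [0.875, -0.0, 0.483], [-0.0, -1.0, 0.0]]
contact_force: [0.1, 1.0, -0.7]
grip_width: 0.998
```

```bash
python3 - <<'E'
from st import *
show();c=env.capture("wrist");cv2.imwrite("pics/w6.png",cv2.convertScaleAbs(c["color"],alpha=1.5,beta=10))
print(proj(c,[.5465,.0134,.2045],True))
E
```

```text
t 20.18 p [0.4816 0.0529 0.2727] xang 61.1 F [ 0.1   0.99 -0.65] w 0.998 j [-0.06  0.13 -0.09  1.35 -0.    0.45]
[[0.483, -0.0, -0.875], [0.875, -0.0, 0.483], [-0.0, -1.0, 0.0]]
(np.float64(315.3855542460148), np.float64(359.7823122156954))
```

View pics/w6.png

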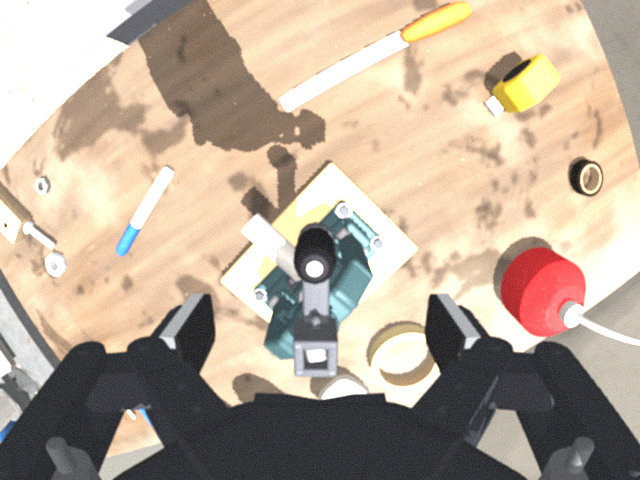

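```bash
python3 - <<'E'
from h import *
im=cv2.imread("pics/w6.png");crop(im,275,215,360,390,4,"w6c.png")
E
```

```text
(no output)
```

View pics/w6c.png

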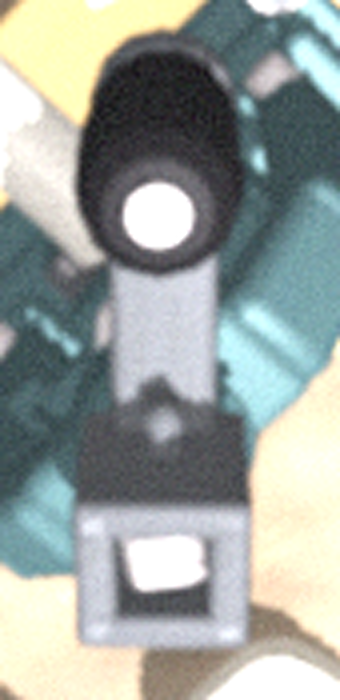

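```bash
python3 - <<'E'
from st import *
c=env.capture("wrist")
f=lambda x,y,z: at(c,(x+.5)/4-.5+275,(y+.5)/4-.5+215,z,True)
P=np.array([f(x,y,.2045) for x,y in [(78,505),(246,505),(247,642),(80,643)]])
print(P.mean(0).round(4),[np.linalg.norm(P[i]-P[i-1]).round(4) for i in range(4)],[np.round(np.degrees(np.arctan2(*(P[i]-P[i-1])[1::-1]))%90,1) for i in range(4)])
k=f(159,215,.2295);d=k-P.mean(0);print(k,np.hypot(*d[:2]),np.degrees(np.arctan2(d[1],d[0])))
s=env.observe();R=np.array(s["tool_rot"]);d=R.T@(np.array([*P.mean(0)[:2],.1727])-s["position"]);print("delta tool scaled",d/.4)
E
```

```text
[0.5449 0.014  0.2045] [np.float64(0.0286), np.float64(0.0276), np.float64(0.0284), np.float64(0.0289)] [np.float64(60.0), np.float64(61.3), np.float64(62.6), np.float64(61.8)]
[0.47967524 0.05020446 0.2295    ] 0.07461439426392937 150.9753026910766
delta tool scaled [-0.00783721  0.24800272 -0.18719767]
```

The hub is at about (0.546, 0.014), and the crank is at 151°, so it is already square to the tool. Moving over the hub, then down, then gripping.

>>> servo_tool(targets=[[-0.002, 0, -0.07, 0], [-0.005, 0, -0.15, 0], [-0.008, 0, -0.188, 0], [-0.008, 0.06, -0.188, 0], [-0.008, 0.12, -0.188, 0], [-0.008, 0.18, -0.188, 0], [-0.008, 0.22, -0.188, 0], [-0.008, 0.246, -0.188, 0], [-0.008, 0.246, -0.188, 0]])

```text
clock: 21.4
position: [0.5455, 0.0139, 0.1744]
tool_rot: [[0.483, -0.001, -0.875], [0.875, 0.0, 0.483], [-0.0, -1.0, 0.001]]
contact_force: [-0.6, -0.1, -0.0]
grip_width: 1.0
```

>>> servo_tool(targets=[[0, 0, 0, 0], [0, 0, 0, 0], [0, 0, 0, 0], [0, 0, 0, 0], [0, 0, 0, 0], [0, 0, 0, 0], [0, 0, 0, 0]], grip=1, squeeze=50)

```text
clock: 22.28
position: [0.5464, 0.0138, 0.1755]
tool_rot: [[0.483, 0.001, -0.875], [0.875, -0.0, 0.483], [0.0, -1.0, -0.001]]
contact_force: [-0.5, 0.5, 6.1]
grip_width: 0.343
```

```bash
python3 - <<'E'
from st import *
show();c=env.capture("wrist");cv2.imwrite("pics/w7.png",cv2.convertScaleAbs(c["color"],alpha=1.5,beta=10))
E
```

```text
t 22.27 p [0.5464 0.0138 0.1755] xang 61.1 F [-0.48  0.52  6.11] w 0.343 j [-0.12  0.28 -0.14  1.15 -0.    0.38]
[[0.483, 0.001, -0.875], [0.875, -0.0, 0.483], [0.0, -1.0, -0.001]]
```

View pics/w7.png

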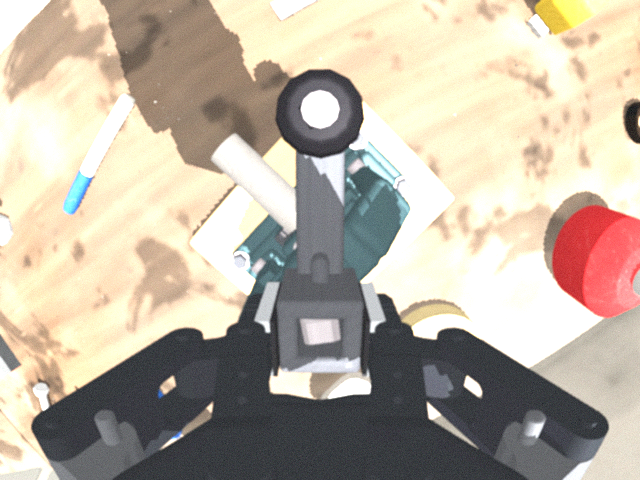

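The hub is held (29 mm). Lifting slowly at first.

>>> servo_tool(targets=[[0, -0.01, 0, 0], [0, -0.02, 0, 0], [0, -0.03, 0, 0]])

```text
clock: 22.7
position: [0.5455, 0.0138, 0.1837]
tool_rot: [[0.483, -0.004, -0.875], [0.875, 0.001, 0.483], [-0.001, -1.0, 0.004]]
contact_force: [5.9, 0.0, -15.1]
grip_width: 0.344
```

>>> servo_tool(targets=[[0, -0.015, 0, 0], [0, -0.03, 0, 0], [0, -0.045, 0, 0], [0, -0.06, 0, 0], [0, -0.08, 0, 0], [0, -0.12, 0, 0], [0, -0.16, 0, 0], [0, -0.16, 0, 0]])

```text
clock: 23.7
position: [0.5468, 0.0137, 0.2527]
tool_rot: [[0.483, 0.003, -0.875], [0.875, -0.001, 0.483], [0.001, -1.0, -0.003]]
contact_force: [0.9, 0.4, -4.2]
grip_width: 0.337
```

```bash
python3 - <<'E'
from st import *
show();c=env.capture("top");cv2.imwrite("pics/t8.png",c["color"]);
w=env.capture("wrist");cv2.imwrite("pics/w8.png",cv2.convertScaleAbs(w["color"],alpha=1.3,beta=10))
E
```

```text
t 23.7 p [0.5468 0.0137 0.2527] xang 61.1 F [ 0.9   0.41 -4.24] w 0.337 j [-0.12  0.25  0.01  1.33 -0.    0.38]
[[0.483, 0.003, -0.875], [0.875, -0.001, 0.483], [0.001, -1.0, -0.003]]
```

View pics/t8.png

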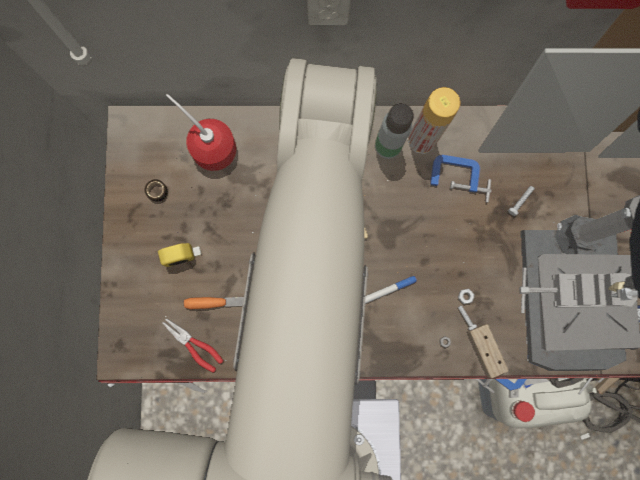

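View pics/w8.png

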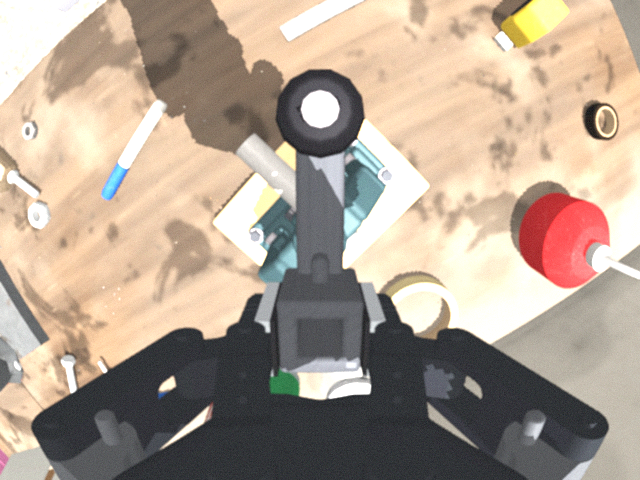

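The crank is off cleanly (peak about 15 N), and the screw and tube stay put. I'll check free space for laying it down to the right of the vise.

```bash
python3 - <<'E'
from st import *
c=env.capture("top")
for n,u,v in [("marker r",416,278),("marker l",362,300),("clamp",465,185),("clampscrew",490,198),("nut",467,297),("plate",522,232),("boardR",366,237),("boltR",512,212),("bottle",390,155)]: print(n,at(c,u,v,0)[:2].round(3))
s=env.observe();R=np.array(s["tool_rot"]);print(R.T@(np.array([.51,-.26,.2527])-s["position"])/.4,(61.1-95)/180)
E
```

```text
marker r [ 0.417 -0.207]
marker l [ 0.368 -0.084]
clamp [ 0.631 -0.327]
clampscrew [ 0.6   -0.384]
nut [ 0.373 -0.32 ]
plate [ 0.52  -0.453]
boardR [ 0.511 -0.096]
boltR [ 0.567 -0.433]
bottle [ 0.703 -0.155]
[-0.64228516 -0.00556478 -0.25286261] -0.18833333333333332
```

>>> servo_tool(targets=[[-0.11, 0, -0.043, -0.04], [-0.22, 0, -0.086, -0.09], [-0.33, 0, -0.13, -0.14], [-0.44, 0, -0.173, -0.188], [-0.55, 0, -0.216, -0.188], [-0.642, 0, -0.253, -0.188], [-0.642, 0.1, -0.253, -0.188], [-0.642, 0.22, -0.253, -0.188], [-0.642, 0.34, -0.253, -0.188], [-0.642, 0.45, -0.253, -0.188], [-0.642, 0.54, -0.253, -0.188], [-0.642, 0.57, -0.253, -0.188]])

```text
clock: 25.35
position: [0.5081, -0.2583, 0.0198]
tool_rot: [[-0.086, -0.005, -0.996], [0.996, 0.004, -0.086], [0.004, -1.0, 0.005]]
contact_force: [-0.2, 0.6, -2.5]
grip_width: 0.34
```

>>> servo_tool(targets=[[0, 0, 0, 0], [0, 0, 0, 0]])

```text
clock: 25.6
position: [0.5117, -0.2608, 0.0245]
tool_rot: [[-0.086, 0.002, -0.996], [0.996, -0.002, -0.086], [-0.002, -1.0, -0.002]]
contact_force: [-0.4, -1.0, -4.1]
grip_width: 0.344
```

```bash
python3 - <<'E'
from st import *
show();w=env.capture("wrist");cv2.imwrite("pics/w9.png",cv2.convertScaleAbs(w["color"],alpha=1.3,beta=10))
E
```

```text
t 25.6 p [ 0.5117 -0.2608  0.0245] xang 94.94 F [-0.4  -0.97 -4.08] w 0.344 j [-0.61  0.45 -0.28  0.83 -0.   -0.7 ]
[[-0.086, 0.002, -0.996], [0.996, -0.002, -0.086], [-0.002, -1.0, -0.002]]
```

View pics/w9.png

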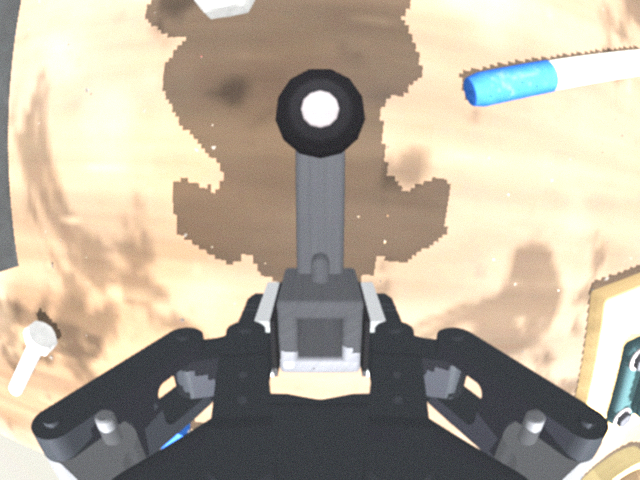

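The space is clear. Lowering to touch the bench.

>>> servo_tool(targets=[[0, 0.015, 0, 0], [0, 0.03, 0, 0], [0, 0.04, 0, 0], [0, 0.042, 0, 0], [0, 0.042, 0, 0]])

```text
clock: 26.28
position: [0.5104, -0.2599, 0.0065]
tool_rot: [[-0.086, -0.0, -0.996], [0.996, -0.0, -0.086], [-0.0, -1.0, 0.0]]
contact_force: [-1.4, 1.4, 0.4]
grip_width: 0.344
```

>>> servo_tool(targets=[[0, 0.003, 0, 0], [0, 0.006, 0, 0], [0, 0.006, 0, 0]])

```text
clock: 26.65
position: [0.5106, -0.2599, 0.006]
tool_rot: [[-0.086, 0.001, -0.996], [0.996, -0.001, -0.086], [-0.001, -1.0, -0.001]]
contact_force: [-5.5, 3.9, 16.6]
grip_width: 0.341
```

The crank is on the bench. Easing off, opening and rising.

>>> servo_tool(targets=[[0, -0.005, 0, 0], [0, -0.005, 0, 0], [0, -0.005, 0, 0], [0, -0.005, 0, 0], [0, -0.005, 0, 0]], grip=-1)

```text
clock: 27.28
position: [0.5104, -0.2599, 0.0055]
tool_rot: [[-0.086, -0.0, -0.996], [0.996, 0.0, -0.086], [0.0, -1.0, 0.0]]
contact_force: [-0.3, -0.4, 0.0]
grip_width: 1.003
```

>>> servo_tool(targets=[[0, -0.06, 0, 0], [0, -0.15, 0, 0], [0, -0.27, 0, 0], [0, -0.4, 0, 0], [0, -0.5, 0, 0], [0, -0.5, 0, 0], [0, -0.5, 0, 0], [0, -0.5, 0, 0]])

```text
clock: 28.28
position: [0.5097, -0.2594, 0.204]
tool_rot: [[-0.086, -0.002, -0.996], [0.996, 0.002, -0.086], [0.002, -1.0, 0.002]]
contact_force: [-0.9, 1.1, 0.7]
grip_width: 0.999
```

```bash
python3 - <<'E'
from st import *
show();w=env.capture("wrist");cv2.imwrite("pics/w10.png",cv2.convertScaleAbs(w["color"],alpha=1.2))
s=env.capture("scene");cv2.imwrite("pics/s10.png",s["color"])
E
```

```text
t 28.27 p [ 0.5097 -0.2594  0.204 ] xang 94.94 F [-0.92  1.05  0.66] w 0.999 j [-0.61  0.32 -0.01  1.24 -0.   -0.7 ]
[[-0.086, -0.002, -0.996], [0.996, 0.002, -0.086], [0.002, -1.0, 0.002]]
```

View pics/w10.png

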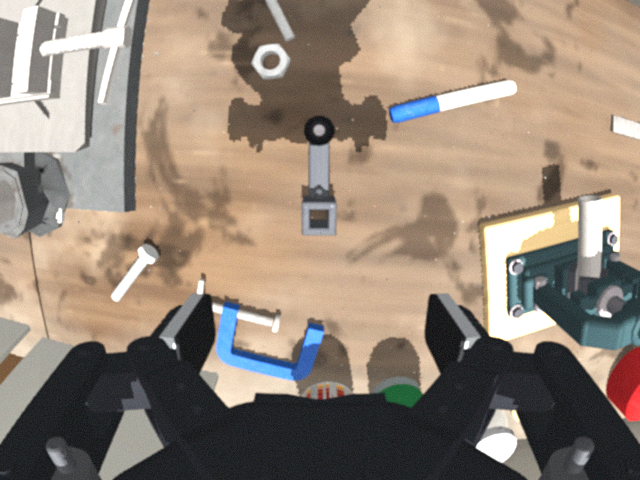

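View pics/s10.png

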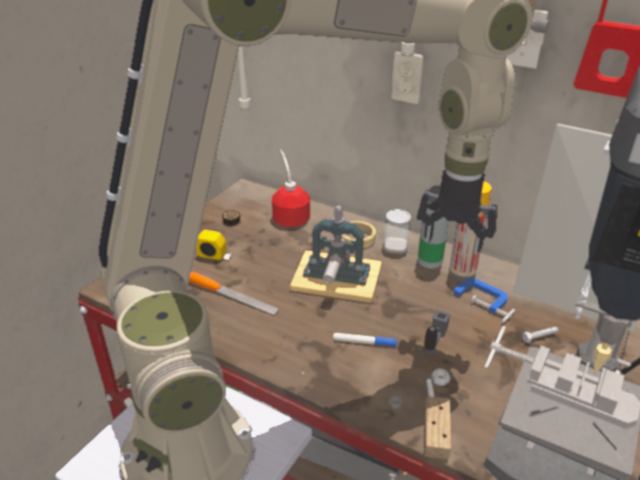

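The crank lies flat on open bench, with its hub at (319,215) in the wrist view. Marker, tube and vise are at the same scene pixels as at the start, and the file and tape measure are untouched. The gripper is clear, so I'm handing in.

```bash
python3 -c "
from station import env
print(env.hand_in())"
```

```text
the job is handed in; nothing more can be done
None
```

I fitted the crank on the screw, wound it clockwise about 1.5 turns until the jaw gripped, then lifted it off and laid it flat on the bench. The job is handed in at about 28 s of the 72 s allowed; no verdict came back.

**Fitting:** the crank went over the square without resistance, and the shoulder was felt at about 14 N. The camera view then showed it fully home.

**Bite:** winding ended with a push of 11.2 N, inside the 9 to 12 N range. From the push I estimate 60 to 80 N of jaw force, and from about 1.8 rad of turning after contact I estimate 55 to 83 N. Neither is a direct reading of jaw force.

**Laying down:** lifting off showed about 15 N at most in the readings. The crank now lies at about (0.51, -0.26), clear of the vise's board, with the gripper open and about 0.2 m up.

**Last pictures:** the crank lies flat, and the tube and marker looked unmoved from the start. The file and tape measure also looked untouched, but the arm hid them in the first scene view, so I checked those two only by eye.

**Disagreements:**
- The jaw touched after about 7.2 mm of travel, against my 6.5 mm estimate.
- The measured circle radius drifted to 77.6 mm against 75 mm under load.
- The push readings carried roughly 0.5 to 1 N of noise.

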